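# Clamp a mounted specimen with the cam fixture

## Robot

A 7-joint arm with a two-finger parallel gripper is mounted at the origin on the work surface. World frame = base frame: x ahead of the robot, y to its left, z up, the work surface at z = 0. Lengths are in m, angles in rad, forces in N, time in s.
With the tool pointing down it reaches from about 0.425 to 0.925 m from the base axis. Payload 6.8 kg.
Tool frame: the origin (TCP) lies between the finger pads; the fingertips stand 22 mm ahead of it and the grasp point (between the pads) lies 3 mm ahead of it; z points along the fingers, y is the direction in which the jaws open and shut (so a half turn about z gives the same grasp; the last joint's range is limited). The gripper opens to 85 mm and grips with 20 to 120 N. Pads are 22 mm wide; open, the fingers measure 114 mm over their backs; the gripper's body (76 mm by 85 mm) begins 54 mm behind the grasp point. The pads swing forward as they close: fully open they stand 13 mm farther back than shut.
Start: joints at [-1.336, 0.477, 0.022, 1.555, -0.011, 1.109, -0.083], TCP at [0.227, 0.636, 0.253] pointing down, gripper open.
Joint ranges: [-2.96, 2.96], [-0.34, 2.1], [-1.41, 1.46], [0.24, 2.44], [-1.37, 4.51], [0.17, 1.92], [-2.96, 2.96]. Speed limits (rad/s): [2.39, 2.39, 3.14, 3.14, 3.14, 3.14, 3.14].

## Interface

Orientations are given as a unit quaternion [w, x, y, z].
In Python, from station import bot gives the robot as it stands. The module is installed in compiled form; this text tells all that it offers.
- The arm moves only by the tool drive_tool, never from a script. Its argument "series" is one flat list of numbers, 7 for each row, row after row: the opening, from -1 (shut) to 1 (fully open), then the shift along the tool's x, y, z in mm, then the turn, a rotation vector about the tool's x, y, z in rad. In form: [jaw, x, y, z, wx, wy, wz, jaw, x, y, z, wx, wy, wz, ...]. A call has 1 to 12 rows; each row shifts and turns the commanded pose from where the row before left it, along the tool's axes as they then stand; what a row does not reach is not made up. A row lasts 1/8 s, in which the tool goes at most 62.5 mm and 10.7 degrees, less where a joint would pass 70% of its speed; a pose out of reach is approached as far as the arm can. A call with a gripper value outside its range is refused whole. The fingers move at their own pace and stop on an object; "force" is the grip in N (left out, the last holds). Time passes only in rows, so rows that do not move let the fingers close. It gives the time, the measured TCP pose, the force and the opening at its end, in the units of the state.
- bot.get_obs(): the state, without advancing time (a new reading comes with each control period).
- bot.read_camera(name): name is "scene" or "top"; returns a dict with "pixels" (384x512x3 uint8, blue, green, red), "camera_matrix" (3x3 intrinsics, pixels), "rvec" (rotation vector, rad) and "tvec" (3), from world to camera coordinates, as OpenCV has them. Camera axes: x right, y down, z forward; pixel columns grow to the right and rows downward; lengths in m; the calibration is good to about 2 mm. A picture is of the moment at which its call begins. There is no depth.
- bot.hand_in(): hands the job in, once; it reports no verdict.
The state is a dict: "t": time; "q": joint angles; "joint_vel": joint speeds; "joint_torque": joint torques, N m; "eef_pos": TCP position; "tool_rot": TCP orientation; "contact_force": force on the tool from outside, world axes, zero at the start; "torque": the same for the moment, N m; "gripper_width": opening from 0.0 (shut) to 1.0 (fully open).
Only numpy, scipy, OpenCV 4.12 (cv2) and the standard library are available. Lean on these libraries where they do the work, as an engineer would, in place of code of your own. Each camera call takes 0.05 s, during which the arm holds its last target. There are 200 camera calls.

## Task

Stand the green mounted specimen in the U-shaped nest of the clamp fixture, then turn the crank anticlockwise (seen from above) until the cam follower goes over the hump and drops into the flat dwell of the cam, so that the jaw stays clamped by itself. Feel for the dwell and stop there: cranking on past it crushes the specimen. Then let go and leave everything else on the bench as it is.

Things in the scene. Friction and masses are not known exactly. Their poses are not given: they have to be found in the camera images.
- mount_center (a point): Centre (half-way up) of the green specimen: an upright green resin cylinder, 30 mm in diameter, 30 mm tall, 60 g, with a small steel rectangle in its top face; z is up its axis. It starts on an aluminium plate (top 4 mm above the table) beside a black and an amber one of the same size, in any order.
- fixture: The clamp, bolted down: beige base plate 130 mm (x) by 300 mm (y), 15 mm thick. Origin at table height; the plate runs from y = -160 to +140 mm. Its y axis is the clamping direction, z is up. Along y lie: upright camshaft (x 0, y -85 mm) with cam and crank, roller follower, red jaw, nest.
- seat (a point): Where a specimen's centre is when pressed home in the nest: x 0, y +75 mm in the fixture's frame, 30 mm above the table (15 above the plate's top). The nest is a U of steel walls 12 mm high, 42 mm wide inside, its end wall on the +y side, open to the jaw; a white disc marks its floor. The open jaw is 7 mm clear: set it down 3 to 4 mm short, towards -y; the jaw pushes it home.
- shaft (a point): On the camshaft's upright axis, 82 mm above the table; the crank turns about it, anticlockwise from above (x towards y) to clamp. It first turns idle, 0 to 2.4 rad, with the roller on the cam's round part; then 1.15 rad of rise to the hump; the dwell is 0.25 to 0.37 rad past the hump. Neither the idle travel nor the angle of the crank on the shaft is known.
- handle (a point): Centre of the crank's handle: upright black cylinder, red cap, 22 mm in diameter, from 66 to 108 mm above the table (this point at 87), spinning freely on its pin, 55 mm from the camshaft's axis. The crank arm below it reaches 65 mm above the table.
- jaw: The red sprung jaw, 34 mm wide, 13 mm high; origin: middle of its clamping face, which looks to the fixture's +y. It slides along y on a spring carried by the follower: once on the specimen it stands still while the squeeze grows, about 11 N in the dwell, 17 N on the hump.
- cam_top (a point): Top of the camshaft at the cam, 30 mm above the table. Feel at the handle: idle under 1 N; on the rise a load of up to 5 to 9 N, fading to nothing at the hump; from there the cam pulls the handle ahead (1 to 4 N) into the dwell, where it goes slack; after it the load rises again, and 0.22 rad past the dwell the specimen is crushed. Let go on the rise and it springs open.
- mount: The same green specimen; this point is the centre of its underside.
- mount_black_center (a point): Centre of the black specimen, same size: leave it.
- mount_amber_center (a point): Centre of the amber specimen, same size: leave it.
- driver: A screwdriver 150 mm long lying on the table, handle to -x: leave it.
- solvent: A small bottle, 48 mm in diameter and 110 mm tall, origin under its middle: leave it.
- tweezers: Flat steel tweezers 110 mm long: leave them.
- loupe: A black eye loupe (ring), 44 mm in diameter, 28 mm tall: leave it.
- dish: A white dish, 90 mm in diameter, 16 mm tall: leave it.
Things that resemble listed ones, but are neither listed nor needed, are in the scene too. Of the things like the mount, leave any that is purple; of the rest the smaller one is meant.

How it is judged:
On the way, in this order (a step that is already met when the one before it is completed fails the run):
1. the green specimen stands in the nest, let go, the jaw not yet pressing it (x of mount_center in the frame of fixture between -0.008 and 0.008 m and y of mount_center in the frame of fixture between 0.066 and 0.078 m and height (world z) of mount_center below 0.034 m and angle between mount_center's own z axis and vertical below 0.1 rad and contact force between the fingers and mount below 0.5 N and contact force between jaw and mount below 4 N), for 0.2 s.
2. the jaw is cranked on to the specimen (contact force between jaw and mount above 9 N and x of mount_center in the frame of fixture between -0.008 and 0.008 m and y of mount_center in the frame of fixture between 0.072 and 0.078 m), for 0.05 s.
At the end, for the whole second after the job is handed in: The green specimen stands upright (0.08 rad) on the floor of the nest, against its end wall (centre within 3 mm of the seat point along the clamping direction, 8 mm across it, under 33 mm above the table), and the jaw, at rest, holds it by itself with 8.5 to 13.8 N: the follower is in the dwell (contact force between jaw and mount between 8.5 and 13.8 N and x of mount_center in the frame of fixture between -0.008 and 0.008 m and y of mount_center in the frame of fixture between 0.072 and 0.078 m and height (world z) of mount_center below 0.033 m and angle between mount_center's own z axis and vertical below 0.08 rad and linear speed of each of mount, jaw below 0.01 m/s); the robot touches nothing.
It fails at once if the specimen is squeezed by the jaw with more than 21 N (cranked past the dwell) (contact force between jaw and mount above 21 N).
It fails at once if another specimen or a thing on the bench is moved more than 20 mm (distance of any of mount_black_center, mount_amber_center, driver, solvent, tweezers, loupe, dish from where it was at the start of the episode above 0.02 m).
It also fails if it takes over 72 s, if anything falls off the work surface, if the arm or the gripper's body presses on something with over 40 N, if the wrist force passes 120 N, or if a joint passes its speed limit or range.

## Working session

There is one attempt and no reset: what is moved stays moved. The work goes in short steps, Python scripts to look and compute and a tool call to move; the robot and the scene stay as the last step left them, time stands still between calls to the robot, and variables do not carry over. Pictures are saved under pics/ and viewed, about 8 in all and at most 12, crops included, and the job is handed in when it is done.

Besides the shell and the picture viewer there is one more tool, called after ">>>" in YAML: its name, and indented under it one key for each argument. drive_tool: Moves the arm, as the interface text tells. Its arguments: {"type":"object","properties":{"series":{"type":"array"},"force":{"type":"number"}},"required":["series"]}

```bash
mkdir -p pics
cat > h.py <<'E'
import numpy as np,cv2
from station import bot
def cam(n,save=None):
    d=bot.read_camera(n)
    if save: cv2.imwrite('pics/'+save,d['pixels'])
    return d
def ray(d,uv):
    R,_=cv2.Rodrigues(np.array(d['rvec'],float));t=np.array(d['tvec'],float).ravel()
    K=np.array(d['camera_matrix'],float)
    return -R.T@t, R.T@np.linalg.inv(K)@np.array([uv[0],uv[1],1.])
def at(d,uv,z):
    c,r=ray(d,uv); return c+r*(z-c[2])/r[2]
def proj(d,P):
    return cv2.projectPoints(np.array(P,float).reshape(-1,3),np.array(d['rvec'],float),np.array(d['tvec'],float),np.array(d['camera_matrix'],float),None)[0].reshape(-1,2)
E
python3 - <<'E'
from h import *
import pickle
o=bot.get_obs();print(o)
D={n:cam(n) for n in('top','scene')}
pickle.dump(D,open('d0.pkl','wb'))
for n in D:
    print(n,ray(D[n],(256,192)),D[n]['camera_matrix'])
    cv2.imwrite(f'pics/{n}0.png',cv2.resize(D[n]['pixels'],(800,600),interpolation=cv2.INTER_CUBIC))
E
```

```text
{'t': 0.0, 'q': array([-1.33610722,  0.47780034,  0.02234135,  1.55646809, -0.01150682,
        1.10928024, -0.08308263]), 'joint_vel': array([-0.00064139, -0.00042381, -0.00190019,  0.0009259 , -0.00068333,
        0.00020853, -0.00030084]), 'joint_torque': array([ 1.36510835e-04, -5.96457875e+01,  1.60839289e+00, -2.81195909e+01,
        1.25771662e-02,  9.23598156e-03,  1.15206439e-05]), 'eef_pos': array([0.22670191, 0.6352021 , 0.25231852]), 'tool_rot': array([-9.10697080e-05,  1.70539654e-01,  9.85350390e-01, -9.09384499e-04]), 'contact_force': array([ 0.33301165,  0.44998051, -0.74517266]), 'torque': array([-0.01254768, -0.07977896, -0.01263931]), 'gripper_width': 0.9983509559149117}
top (array([ 0.34552566, -0.07623225,  1.11454   ]), array([ 0.20466908,  0.04356589, -0.97800349])) [[441.0074873    0.         263.30735141]
 [  0.         441.0074873  191.15228945]
 [  0.           0.           1.        ]]
scene (array([1.13194939, 0.25396225, 1.03361489]), array([-0.50968028, -0.26185379, -0.81954974])) [[491.16482376   0.         256.66939831]
 [  0.         491.16482376 191.43645939]
 [  0.           0.           1.        ]]
```

View pics/top0.png

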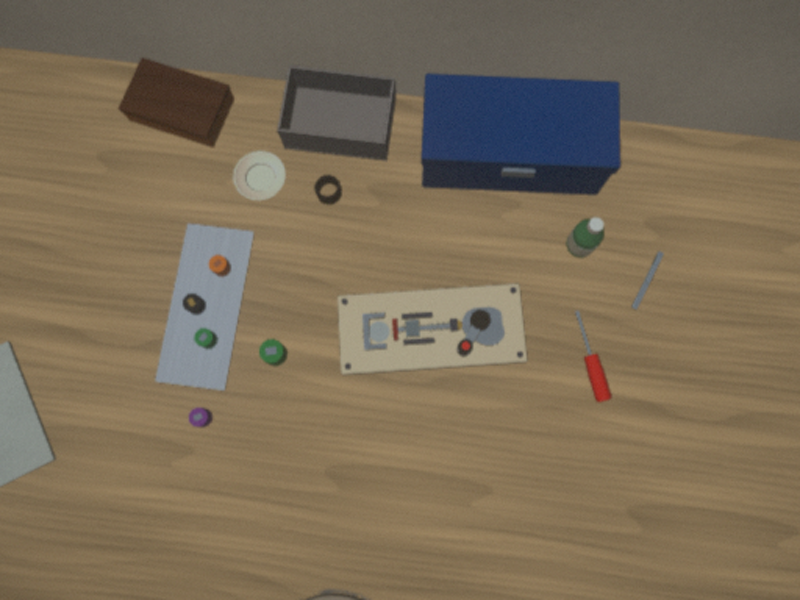

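View pics/scene0.png

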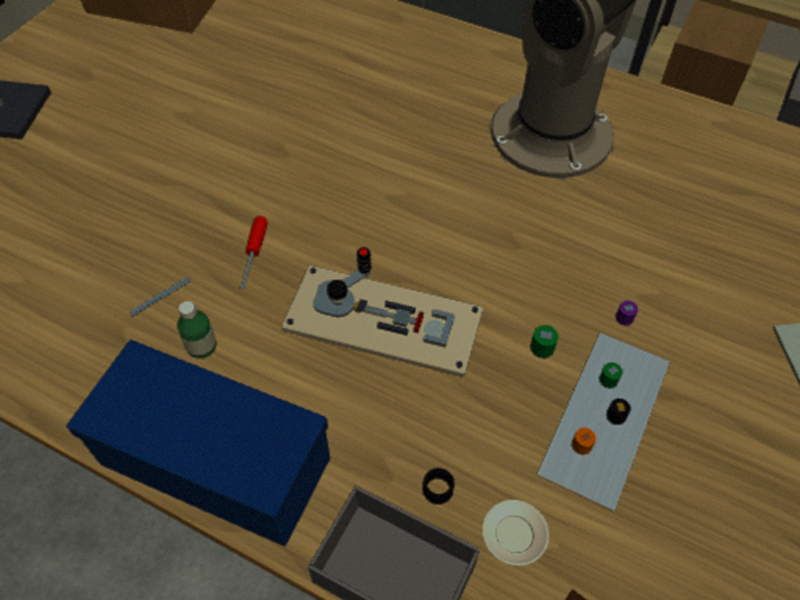

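The specimens sit on the plate, with the smaller green one at top px (205,338)/1.5625. The larger green at (272,352) stands off the plate and is a decoy. The fixture's +y points image-left, and the handle's red cap is at (465,346). Next I'll crop in on the fixture.

Run:
```python
from h import *
import pickle
D=pickle.load(open('d0.pkl','rb'))
t=D['top']['pixels'][178:244,214:342]; cv2.imwrite('pics/ftop.png',cv2.resize(t,None,fx=6,fy=6,interpolation=cv2.INTER_CUBIC))
s=D['scene']['pixels'][154:242,178:312]; cv2.imwrite('pics/fsc.png',cv2.resize(s,None,fx=5.9,fy=5.9,interpolation=cv2.INTER_CUBIC))
print(s.shape)
for n in D:
    hsv=cv2.cvtColor(D[n]['pixels'],cv2.COLOR_BGR2HSV)
    for nm,lo,hi in(('green',(50,110,30),(75,255,255)),('orange',(3,150,120),(18,255,255)),('red',(0,190,90),(3,255,255)),('purple',(130,90,30),(160,255,255))):
        m=cv2.inRange(hsv,lo,hi)
        k,l,st,c=cv2.connectedComponentsWithStats(m)
        for i in range(1,k):
            if st[i,4]>12: print(n,nm,st[i],c[i].round(1),at(D[n],c[i],0.021 if nm!='red' else .108).round(4))
```

```text
(88, 134, 3)
top green [125 211   5   9  14] [126.8 214.9] [0.4748 0.2862 0.021 ]
top green [130 211   6  10  25] [132.6 216.2] [0.4734 0.2711 0.021 ]
top green [167 218  14  14  80] [173.6 224.7] [0.4655 0.1655 0.021 ]
top orange [134 164  11  10  71] [139.1 168.6] [0.5971 0.278  0.021 ]
top orange [379 227   7  11  25] [382.6 231.7] [ 0.5144 -0.3529  0.021 ]
top orange [374 228  17  29  89] [381.9 244.2] [ 0.4831 -0.3535  0.021 ]
top red [375 227  15  29 199] [382.  241.8] [ 0.4778 -0.3313  0.108 ]
top purple [121 262  12  10  68] [127.  266.5] [0.3493 0.2611 0.021 ]
scene green [114 199  20  19 258] [124.1 209.1] [ 0.6984 -0.3318  0.021 ]
scene green [342 208  15  21 206] [348.9 217.7] [0.4646 0.1654 0.021 ]
scene green [124 223  13   6  20] [130.7 226.4] [ 0.731  -0.2884  0.021 ]
scene green [386 232  13  16 128] [391.5 239.2] [0.4736 0.2765 0.021 ]
scene orange [368 274  13  12  98] [374.3 279.2] [0.5899 0.2755 0.021 ]
scene red [158 138  13  24 176] [164.2 149.4] [ 0.5485 -0.2992  0.108 ]
scene red [230 159   5   4  16] [232.2 160.7] [ 0.5016 -0.1351  0.108 ]
scene purple [396 193  12  15 123] [401.2 200. ] [0.3548 0.2618 0.021 ]
```

View pics/ftop.png

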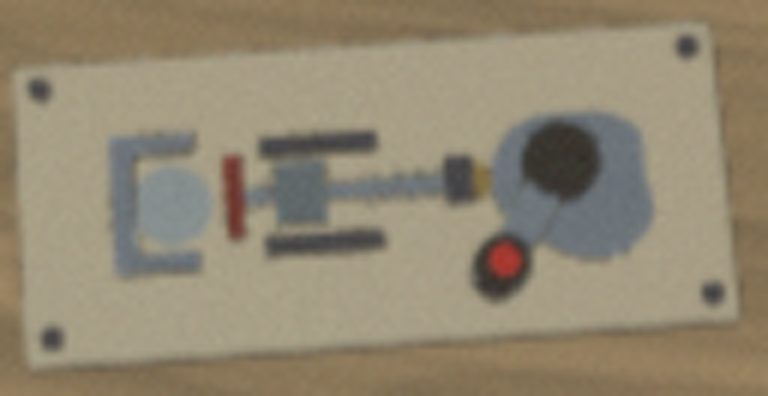

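View pics/fsc.png

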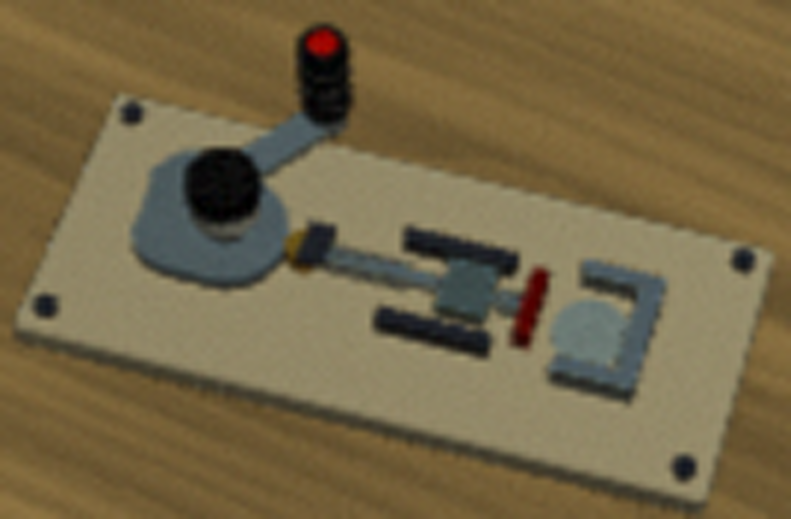

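```bash
cat > fit.py <<'E'
from h import *
import pickle
from scipy.optimize import least_squares
D=pickle.load(open('d0.pkl','rb'))
T=lambda u,v:np.array([214+(u+.5)/6-.5,178+(v+.5)/6-.5]); S=lambda u,v:np.array([178+(u+.5)/5.9-.5,154+(v+.5)/5.9-.5])
L=np.array([[.065,.14,.015],[.065,-.16,.015],[-.065,-.16,.015],[-.065,.14,.015],[0,.075,.015]])
Tu=np.array([T(14,72),T(710,22),T(740,320),T(30,367),T(173,205)])
Su=np.array([S(703,492),S(18,327),S(120,95),S(775,247),S(592,332)])
def W(p,l):
    c,s=np.cos(p[2]),np.sin(p[2]);l=np.atleast_2d(l)
    return np.c_[p[0]+c*l[:,0]-s*l[:,1],p[1]+s*l[:,0]+c*l[:,1],l[:,2]]
fit=lambda a,b:least_squares(lambda p:np.r_[(a*(proj(D['top'],W(p,L))-Tu)).ravel(),(b*(proj(D['scene'],W(p,L))-Su)).ravel()],[.5,-.05,0])
E
python3 - <<'E'
from fit import *
for a,b in((1,0),(0,1),(1,1)):
    r=fit(a,b);print(r.x.round(4),r.fun.round(2)); p=r.x
print('seat',W(p,[0,.075,.03]),'shaft',W(p,[0,-.085,.082]))
print('disc',at(D['top'],Tu[4],.015),at(D['scene'],Su[4],.015))
print('cap',at(D['top'],T(505,260),.108),at(D['scene'],S(323,43),.108))
for z in(.085,.095):print('knob',at(D['top'],T(562,160),z),at(D['scene'],S(223,178),z))
# green specimen: steel rect in top face at z .034, and blob extents
def box(n,x0,x1,y0,y1):
    hsv=cv2.cvtColor(D[n]['pixels'],cv2.COLOR_BGR2HSV);print(n);
t=D['top']['pixels'][200:235,110:195];s=D['scene']['pixels'][200:255,335:420]
a=cv2.resize(t,None,fx=9,fy=9,interpolation=cv2.INTER_CUBIC)[:, :760];b=cv2.resize(s[22:50,40:],None,fx=9,fy=9,interpolation=cv2.INTER_CUBIC)
o=np.zeros((a.shape[0]+b.shape[0],a.shape[1],3),np.uint8);o[:a.shape[0]]=a;o[a.shape[0]:,:b.shape[1]]=b
cv2.imwrite('pics/g.png',o);print(o.shape,a.shape)
E
```

```text
[ 0.5347 -0.0734  0.197 ] [-0.47 -0.91  0.47 -0.5   0.78  0.27 -0.72  0.75 -0.05  0.26  0.    0.
 -0.   -0.   -0.   -0.    0.   -0.   -0.   -0.  ]
[ 0.5356 -0.0718  0.2049] [-0.   -0.   -0.   -0.    0.   -0.   -0.    0.   -0.    0.    1.11  1.2
 -1.27 -0.13 -0.68 -0.91  0.56 -0.55  0.21 -0.13]
[ 0.535  -0.0727  0.2003] [-0.81 -0.88  0.1  -0.84  0.56 -0.11 -0.89  0.76 -0.32  0.2   0.69  1.08
 -1.45 -0.69 -0.65 -1.36  0.4  -0.6  -0.04 -0.31]
seat [[0.52010257 0.00081217 0.03      ]] shaft [[ 0.55194405 -0.15598745  0.082     ]]
disc [5.20709930e-01 9.26958308e-05 1.50000000e-02] [0.52088177 0.00129653 0.015     ]
cap [ 0.50094702 -0.1355912   0.108     ] [ 0.50191147 -0.13447283  0.108     ]
knob [ 0.5469986  -0.15487231  0.085     ] [ 0.56591411 -0.14586275  0.085     ]
knob [ 0.54504168 -0.15410847  0.095     ] [ 0.57188108 -0.14164792  0.095     ]
(567, 760, 3) (315, 760, 3)
```

View pics/g.png

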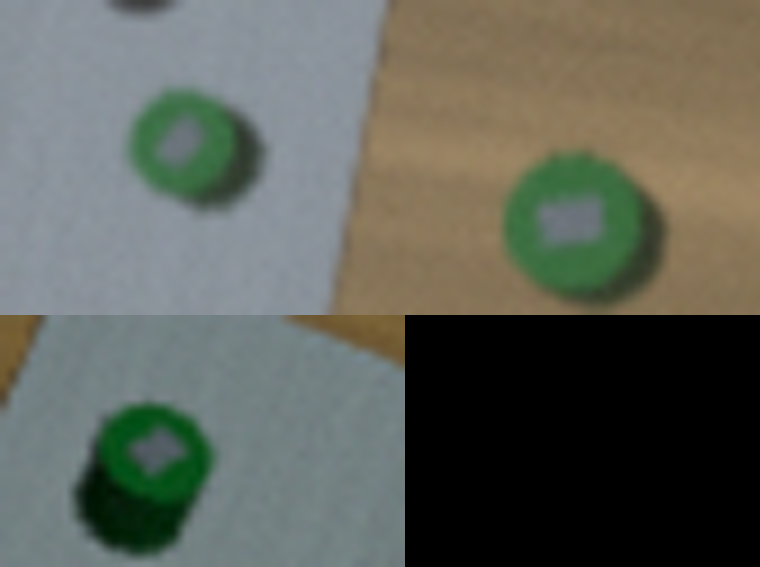

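The green specimen's top-face centre is at crop (183,143) in the top view and (157,138) in the scene view. The cap-to-shaft distance comes out at 54.8 mm, which agrees with the 55 mm given.

Run:
```python
from fit import *
f=lambda u,v,x,y:(x+(u+.5)/9-.5,y+(v+.5)/9-.5)
print('green',at(D['top'],f(183,143,110,200),.034),at(D['scene'],f(157,138,375,222),.034))
print('black',at(D['top'],(193.5/1.5625,303/1.5625),.034),at(D['scene'],(619/1.5625,405/1.5625),.034))
p=fit(1,1).x
print('place',W(p,[0,.0715,.03]))
o=bot.get_obs();from scipy.spatial.transform import Rotation as R
q=o['tool_rot'];M=R.from_quat([*q[1:],q[0]]).as_matrix();print(M.round(4))
g=np.array([.4743,.2765,.04]);print((M.T@(g-o['eef_pos'])*1e3).round(1))
```

```text
green [0.47300056 0.27400928 0.034     ] [0.47542035 0.27524255 0.034     ]
black [0.52465779 0.29941312 0.034     ] [0.52680258 0.30235233 0.034     ]
place [[ 0.52079911 -0.00261782  0.03      ]]
[[-9.418e-01  3.361e-01 -5.000e-04]
 [ 3.361e-01  9.418e-01 -1.600e-03]
 [-1.000e-04 -1.700e-03 -1.000e+00]]
[-353.8 -254.3  212.9]
```

>>> drive_tool:
  series: [0.4,-40,-29,10,0,0,0,0.4,-40,-29,10,0,0,0,0.4,-40,-29,10,0,0,0,0.4,-40,-29,10,0,0,0,0.4,-40,-29,15,0,0,0,0.4,-40,-29,15,0,0,0,0.4,-40,-29,20,0,0,0,0.4,-40,-29,20,0,0,0,0.4,-34,-24,20,0,0,0,0.4,0,0,0,0,0,0,0.4,0,0,0,0,0,0]
  force: 25

```text
t: 1.48
eef_pos: [0.4739, 0.2762, 0.1232]
tool_rot: [-0.0, 0.17, 0.985, 0.0]
contact_force: [1.2, 0.0, 0.6]
gripper_width: 0.701
```

>>> drive_tool:
  series: [0.4,-1,-1.5,23,0,0,0,0.4,0,0,20,0,0,0,0.4,0,0,20,0,0,0,0.4,0,0,20,0,0,0,0.4,0,0,0,0,0,0,-1,0,0,0,0,0,0,-1,0,0,0,0,0,0,-1,0,0,0,0,0,0,-1,0,0,0,0,0,0,-1,0,0,0,0,0,0]

```text
t: 2.72
eef_pos: [0.4751, 0.2748, 0.0415]
tool_rot: [0.001, 0.17, 0.985, 0.001]
contact_force: [-1.6, 0.4, 6.9]
gripper_width: 0.337
```

Run:
```python
from h import *
d=cam('scene');e=cam('top')
a=cv2.resize(d['pixels'][190:290,330:440],(440,400),interpolation=cv2.INTER_CUBIC)
b=cv2.resize(e['pixels'][160:250,95:185],(360,400),interpolation=cv2.INTER_CUBIC)
cv2.imwrite('pics/grasp.png',np.hstack([a,b]))
```

```text
(no output)
```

View pics/grasp.png

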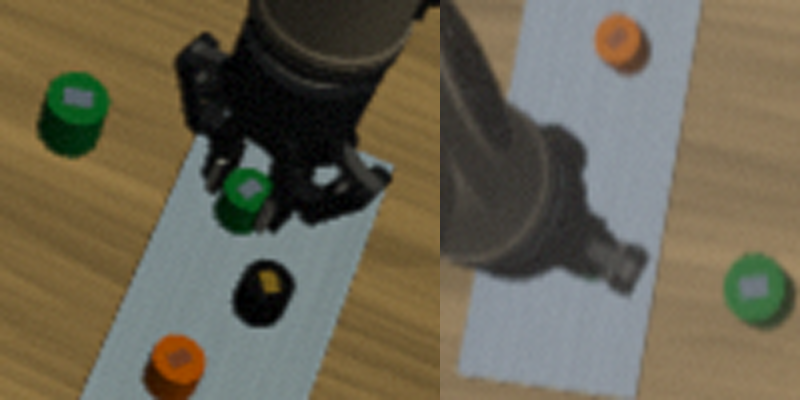

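The grip is good (0.337 of 85 mm is about 29 mm), and the green specimen is between the pads with black and amber untouched. Now to lift and carry it to the nest.

>>> drive_tool:
  series: [-1,0,0,-30,0,0,0,-1,0,0,-35,0,0,0,-1,0,0,-35,0,0,0,-1,-23,-41,0,0,0,0,-1,-23,-41,0,0,0,0,-1,-23,-41,0,0,0,0,-1,-23,-41,0,0,0,0,-1,-23,-41,0,0,0,0,-1,-21,-41,0,0,0,0,-1,0,0,0,0,0,0.17,-1,0,0,0,0,0,0.17,-1,0,0,0,0,0,0.17]
  force: 40

```text
t: 4.32
eef_pos: [0.52, -0.0038, 0.1406]
tool_rot: [0.0, 0.416, 0.909, 0.0]
contact_force: [-0.5, 1.0, 0.1]
gripper_width: 0.327
```

>>> drive_tool:
  series: [-1,0,0,0,0,0,0.17,-1,0,0,0,0,0,0.17,-1,0,0,0,0,0,0.17,-1,0,0,0,0,0,0,-1,0,0,0,0,0,0,-1,0,0,0,0,0,0]

```text
t: 5.08
eef_pos: [0.52, -0.0036, 0.1404]
tool_rot: [-0.0, 0.629, 0.777, 0.0]
contact_force: [0.3, -0.0, -0.1]
gripper_width: 0.335
```

Run:
```python
from h import *
from scipy.spatial.transform import Rotation as R
o=bot.get_obs();q=o['tool_rot'];M=R.from_quat([*q[1:],q[0]]).as_matrix();print(o['eef_pos'],q,M.round(3))
print((M.T@(np.array([.5208,-.0026,.0525])-o['eef_pos'])*1e3).round(1),o['gripper_width'])
d=cam('scene')
cv2.imwrite('pics/carry.png',cv2.resize(d['pixels'][110:260,180:330],(600,600),interpolation=cv2.INTER_CUBIC))
```

```text
[ 0.52004566 -0.00356507  0.14037487] [-2.53421716e-05  6.29237968e-01  7.77212691e-01  1.09204783e-04] [[-0.208  0.978  0.   ]
 [ 0.978  0.208  0.   ]
 [ 0.     0.    -1.   ]]
[ 0.8  0.9 87.9] 0.33546518741853626
```

View pics/carry.png

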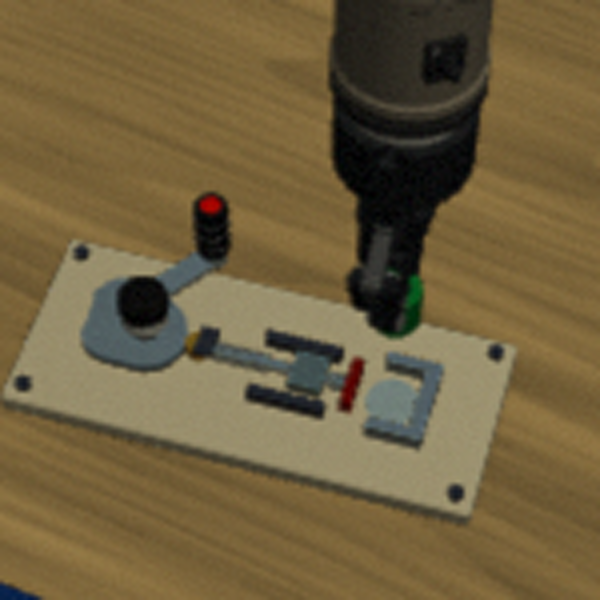

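>>> drive_tool:
  series: [-1,0.5,0.5,20,0,0,0,-1,0,0,20,0,0,0,-1,0,0,20,0,0,0,-1,0,0,12,0,0,0,-1,0,0,0,0,0,0]

```text
t: 5.75
eef_pos: [0.52, -0.003, 0.0677]
tool_rot: [-0.001, 0.63, 0.777, -0.001]
contact_force: [-0.2, 0.2, 0.3]
gripper_width: 0.334
```

Run:
```python
from h import *
o=bot.get_obs();print(o['eef_pos'],o['contact_force'])
d=cam('scene');e=cam('top')
a=cv2.resize(d['pixels'][175:225,250:300],(400,400),interpolation=cv2.INTER_CUBIC)
b=cv2.resize(e['pixels'][190:240,220:270],(400,400),interpolation=cv2.INTER_CUBIC)
cv2.imwrite('pics/near.png',np.hstack([a,b]))
```

```text
[ 0.5199834  -0.0030142   0.06773428] [-0.17475806  0.15353841  0.25846886]
```

View pics/near.png

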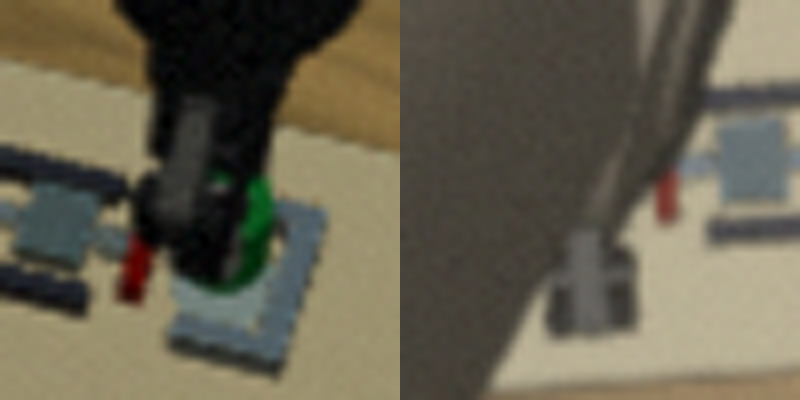

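Run:
```python
from fit import *
a=np.linspace(0,2*np.pi,60);p=fit(1,1).x
for c in([.520,-.003],[.5192,.0009]):
    P=[[c[0]+.015*np.cos(t),c[1]+.015*np.sin(t),z] for t in a for z in(.030,.060)]
    h=cv2.convexHull(proj(D['scene'],P).astype(np.float32)).reshape(-1,2)
    m=(h-[250,175])*8; print(m.max(0),m.min(0), m[m[:,0]>230].round(0).tolist())
```

```text
[268.13793945 285.77941895] [165.08447266 148.3190918 ] [[268.0, 191.0], [268.0, 195.0], [263.0, 250.0], [262.0, 255.0], [261.0, 259.0], [259.0, 263.0], [256.0, 267.0], [253.0, 270.0], [250.0, 273.0], [246.0, 276.0], [242.0, 279.0], [238.0, 281.0], [233.0, 283.0], [233.0, 150.0], [238.0, 152.0], [242.0, 154.0], [247.0, 157.0], [251.0, 159.0], [255.0, 162.0], [258.0, 166.0], [261.0, 170.0], [264.0, 174.0], [266.0, 178.0], [267.0, 182.0], [268.0, 186.0]]
[281.03393555 288.8581543 ] [177.6652832  151.34631348] [[281.0, 194.0], [281.0, 198.0], [276.0, 253.0], [275.0, 258.0], [273.0, 262.0], [271.0, 266.0], [269.0, 270.0], [266.0, 273.0], [263.0, 277.0], [259.0, 279.0], [255.0, 282.0], [250.0, 284.0], [246.0, 286.0], [241.0, 288.0], [236.0, 288.0], [230.0, 289.0], [235.0, 152.0], [240.0, 152.0], [245.0, 153.0], [250.0, 155.0], [255.0, 157.0], [260.0, 160.0], [264.0, 162.0], [268.0, 166.0], [271.0, 169.0], [274.0, 173.0], [276.0, 177.0], [278.0, 181.0], [280.0, 185.0], [281.0, 189.0]]
```

The specimen sits about 1.5 mm towards +y of the TCP, so I'll shift it 1 mm back, lower it and release.

>>> drive_tool:
  series: [-1,-1,0.5,5,0,0,0,-1,0,0,4,0,0,0,-1,0,0,3,0,0,0,-1,0,0,2.5,0,0,0,-1,0,0,0,0,0,0,-1,0,0,0,0,0,0]

```text
t: 6.6
eef_pos: [0.5212, -0.0038, 0.0538]
tool_rot: [0.0, 0.63, 0.777, 0.0]
contact_force: [-0.1, -0.2, 0.0]
gripper_width: 0.334
```

>>> drive_tool:
  series: [-1,0,0,0.8,0,0,0,-0.2,0,0,0,0,0,0,-0.1,0,0,0,0,0,0,0.1,0,0,0,0,0,0,0.1,0,0,0,0,0,0,0.1,0,0,-30,0,0,0,0.1,0,0,-40,0,0,0,0.1,0,0,-40,0,0,0,0.1,0,0,0,0,0,0]

```text
t: 7.72
eef_pos: [0.5231, -0.0038, 0.1658]
tool_rot: [0.002, 0.63, 0.777, 0.002]
contact_force: [0.8, -0.2, 1.1]
gripper_width: 0.547
```

Run:
```python
from h import *
o=bot.get_obs();print(o['eef_pos'],o['contact_force'])
d=cam('scene');e=cam('top')
a=cv2.resize(d['pixels'][175:225,250:300],(400,400),interpolation=cv2.INTER_CUBIC)
b=cv2.resize(e['pixels'][190:240,220:270],(400,400),interpolation=cv2.INTER_CUBIC)
cv2.imwrite('pics/placed.png',np.hstack([a,b]))
```

```text
[ 0.52314935 -0.00375384  0.16577654] [ 0.79809547 -0.20741356  1.09715375]
```

View pics/placed.png

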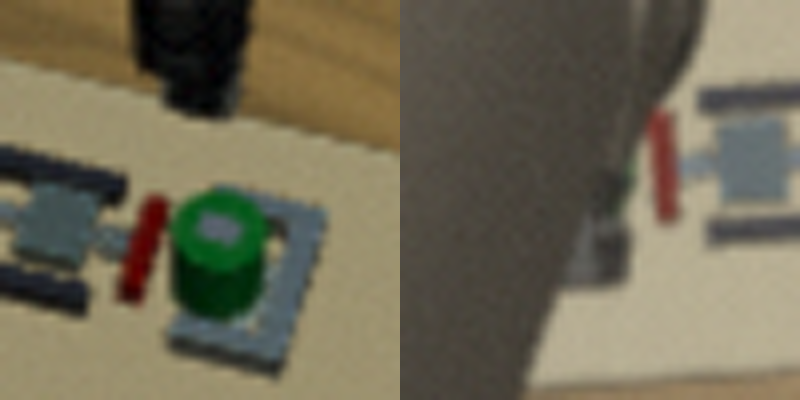

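The specimen stands upright in the nest, with its top centre at scene crop (220,230), clear of both the jaw and the end wall. Next is the handle.

Run:
```python
from fit import *
from scipy.spatial.transform import Rotation as R
p=fit(1,1).x
w=at(D['scene'],(250+220.5/8-.5,175+230.5/8-.5),.045);c,s=np.cos(p[2]),np.sin(p[2])
print(w,np.array([[c,s],[-s,c]])@(w[:2]-p[:2]))
o=bot.get_obs();q=o['tool_rot'];r=R.from_quat([*q[1:],q[0]]);M=(r*R.from_rotvec([0,0,-1.02])).as_matrix()
print(M.round(4),(M.T@(np.array([.5014,-.135,.15])-o['eef_pos'])*1e3).round(1))
```

```text
[ 0.52294365 -0.00140091  0.045     ] [0.00234382 0.07226578]
[[-9.419e-01  3.359e-01  3.000e-04]
 [ 3.359e-01  9.419e-01  4.000e-04]
 [-2.000e-04  5.000e-04 -1.000e+00]] [ -25.7 -130.4   12.9]
```

>>> drive_tool:
  series: [0.1,0,0,0,0,0,-0.17,0.1,0,0,0,0,0,-0.17,0.1,0,0,0,0,0,-0.17,0.1,0,0,0,0,0,-0.17,0.1,0,0,0,0,0,-0.17,0.1,0,0,0,0,0,-0.17,0.1,-6,-33,0,0,0,0,0.1,-6,-33,0,0,0,0,0.1,-7,-33,0,0,0,0,0.1,-7,-31,13,0,0,0,0.1,0,0,0,0,0,0,0.1,0,0,0,0,0,0]

```text
t: 9.32
eef_pos: [0.5014, -0.1342, 0.149]
tool_rot: [-0.001, 0.17, 0.985, 0.0]
contact_force: [-0.5, 0.2, 0.1]
gripper_width: 0.554
```

>>> drive_tool:
  series: [0.1,0,0,20,0,0,0,0.1,0,0,18,0,0,0,0.1,0,0,17,0,0,0,0.1,0,0,0,0,0,0,-1,0,0,0,0,0,0,-1,0,0,0,0,0,0,-1,0,0,0,0,0,0,-1,0,0,0,0,0,0]
  force: 25

```text
t: 10.32
eef_pos: [0.5024, -0.1349, 0.0955]
tool_rot: [0.001, 0.171, 0.985, 0.0]
contact_force: [-0.7, 1.5, 2.7]
gripper_width: 0.247
```

Run:
```python
from h import *
o=bot.get_obs();print(o['eef_pos'],o['contact_force'],o['gripper_width'])
d=cam('scene')
cv2.imwrite('pics/hand.png',cv2.resize(d['pixels'][120:240,170:310],(700,600),interpolation=cv2.INTER_CUBIC))
```

```text
[ 0.50236735 -0.13490913  0.09550385] [-0.67300914  1.50519761  2.71371055] 0.24707479254458772
```

View pics/hand.png

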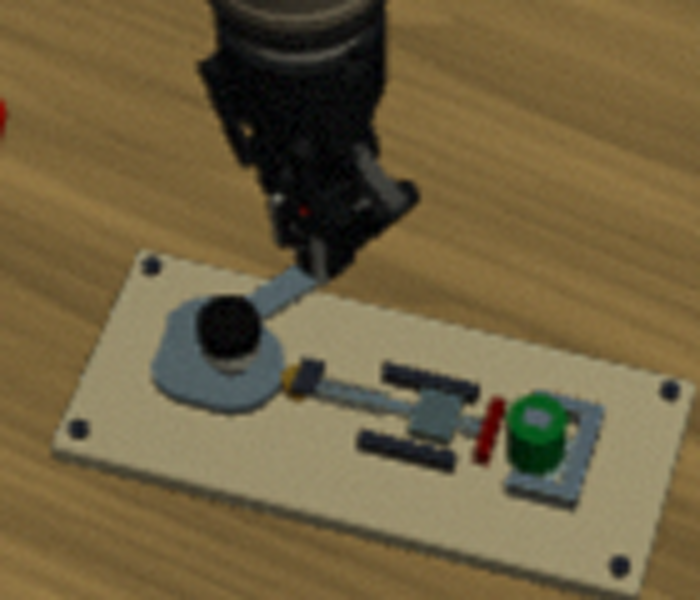

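```bash
cat > arc.py <<'E'
from h import *
import sys
from scipy.spatial.transform import Rotation as R
def rows(a0,da,n,r=55.):
    o=bot.get_obs();q=o['tool_rot'];M=R.from_quat([*q[1:],q[0]]).as_matrix()
    prev=np.zeros(2)
    for k in range(1,n+1):
        t=a0+da*k
        d=(M.T@np.array([r*(np.cos(t)-np.cos(a0)),r*(np.sin(t)-np.sin(a0)),0]))[:2]
        s=(d-prev).round(1);prev=prev+s;print(round(t,3),s)
def state(c=(.5519,-.156)):
    o=bot.get_obs();v=o['eef_pos'][:2]-c;a=np.arctan2(v[1],v[0])%(2*np.pi);F=o['contact_force']
    u=np.array([np.cos(a),np.sin(a)]);tn=np.array([-u[1],u[0]])
    print('t',round(o['t'],2),'r',np.linalg.norm(v).round(4),'ang',a.round(3),'Frad',(F[:2]@u).round(2),'Ftan',(F[:2]@tn).round(2),'Fz',F[2].round(2),o['eef_pos'].round(4))
E
python3 -c "
from arc import *
state();rows(2.749,.1,40)"
```

```text
t 10.38 r 0.0538 ang 2.739 Frad 1.07 Ftan -0.27 Fz 3.53 [ 0.5024 -0.1349  0.0955]
2.849 [-0.  -5.5]
2.949 [-0.6 -5.5]
3.049 [-1.  -5.4]
3.149 [-1.7 -5.2]
3.249 [-2.1 -5.1]
3.349 [-2.6 -4.8]
3.449 [-3.2 -4.5]
3.549 [-3.5 -4.2]
3.649 [-3.9 -3.9]
3.749 [-4.3 -3.4]
3.849 [-4.7 -3. ]
3.949 [-4.9 -2.4]
4.049 [-5.1 -2. ]
4.149 [-5.3 -1.5]
4.249 [-5.4 -0.9]
4.349 [-5.5 -0.4]
4.449 [-5.5  0.1]
4.549 [-5.4  0.7]
4.649 [-5.4  1.3]
4.749 [-5.2  1.8]
4.849 [-5.   2.3]
4.949 [-4.7  2.7]
5.049 [-4.5  3.3]
5.149 [-4.1  3.6]
5.249 [-3.7  4.1]
5.349 [-3.3  4.4]
5.449 [-2.8  4.7]
5.549 [-2.4  5. ]
5.649 [-1.8  5.2]
5.749 [-1.3  5.3]
5.849 [-0.8  5.4]
5.949 [-0.2  5.5]
6.049 [0.3 5.5]
6.149 [0.9 5.5]
6.249 [1.4 5.3]
6.349 [1.9 5.1]
6.449 [2.4 4.9]
6.549 [2.9 4.7]
6.649 [3.4 4.4]
6.749 [3.8 3.9]
```

>>> drive_tool:
  series: [-1,0,-5.5,0,0,0,0,-1,-0.6,-5.5,0,0,0,0,-1,-1.0,-5.4,0,0,0,0,-1,-1.7,-5.2,0,0,0,0,-1,-2.1,-5.1,0,0,0,0]

```text
t: 11.0
eef_pos: [0.4984, -0.1622, 0.0955]
tool_rot: [0.0, 0.171, 0.985, 0.0]
contact_force: [-1.3, 1.4, 4.5]
gripper_width: 0.249
```

```bash
python3 -c "
from arc import *
state()"
```

```text
t 11.0 r 0.0539 ang 3.257 Frad 1.17 Ftan -1.5 Fz 4.47 [ 0.4984 -0.1622  0.0955]
```

>>> drive_tool:
  series: [-1,-2.6,-4.8,0,0,0,0,-1,-3.2,-4.5,0,0,0,0,-1,-3.5,-4.2,0,0,0,0,-1,-3.9,-3.9,0,0,0,0]

```text
t: 11.5
eef_pos: [0.505, -0.1831, 0.0955]
tool_rot: [0.0, 0.171, 0.985, 0.0]
contact_force: [0.3, 2.1, 4.6]
gripper_width: 0.25
```

```bash
python3 -c "
from arc import *
state();bot.read_camera('top');state()"
```

```text
t 11.5 r 0.0541 ang 3.666 Frad -1.31 Ftan -1.67 Fz 4.59 [ 0.505  -0.1831  0.0955]
t 11.55 r 0.0541 ang 3.682 Frad -1.57 Ftan 0.95 Fz 4.27 [ 0.5055 -0.1838  0.0955]
```

>>> drive_tool:
  series: [-1,-4.3,-3.4,0,0,0,0,-1,-4.7,-3.0,0,0,0,0,-1,-4.9,-2.4,0,0,0,0,-1,0,0,0,0,0,0]

```text
t: 12.05
eef_pos: [0.5155, -0.1965, 0.0955]
tool_rot: [0.001, 0.171, 0.985, -0.0]
contact_force: [0.1, -1.0, 5.7]
gripper_width: 0.251
```

```bash
python3 -c "
from arc import *
state()"
```

```text
t 12.05 r 0.0544 ang 3.98 Frad 0.67 Ftan 0.8 Fz 5.71 [ 0.5155 -0.1965  0.0955]
```

>>> drive_tool:
  series: [-1,-5.1,-2.0,0,0,0,0,-1,-5.3,-1.5,0,0,0,0,-1,-5.4,-0.9,0,0,0,0,-1,-5.5,-0.4,0,0,0,0,-1,-5.5,0.1,0,0,0,0,-1,0,0,0,0,0,0]

```text
t: 12.8
eef_pos: [0.5392, -0.2095, 0.0955]
tool_rot: [0.001, 0.171, 0.985, -0.0]
contact_force: [0.9, -0.1, 5.5]
gripper_width: 0.245
```

```bash
python3 -c "
from arc import *
state()"
```

```text
t 12.8 r 0.055 ang 4.479 Frad -0.14 Ftan 0.88 Fz 5.49 [ 0.5392 -0.2095  0.0955]
```

>>> drive_tool:
  series: [-1,-5.4,0.7,0,0,0,0,-1,-5.4,1.3,0,0,0,0,-1,-5.2,1.8,0,0,0,0,-1,-5.0,2.3,0,0,0,0,-1,0,0,0,0,0,0]

```text
t: 13.42
eef_pos: [0.5606, -0.2109, 0.0954]
tool_rot: [0.0, 0.171, 0.985, -0.0]
contact_force: [-0.1, 0.5, 6.0]
gripper_width: 0.249
```

```bash
python3 -c "
from arc import *
state()"
```

```text
t 13.43 r 0.0555 ang 4.87 Frad -0.5 Ftan 0.01 Fz 5.96 [ 0.5606 -0.2109  0.0954]
```

>>> drive_tool:
  series: [-1,-4.7,2.7,0,0,0,0,-1,-4.5,3.3,0,0,0,0,-1,-4.1,3.6,0,0,0,0,-1,0,0,0,0,0,0]

```text
t: 13.92
eef_pos: [0.575, -0.207, 0.0953]
tool_rot: [-0.001, 0.171, 0.985, -0.001]
contact_force: [-3.0, -0.9, 8.1]
gripper_width: 0.25
```

```bash
python3 -c "
from arc import *
state()"
```

```text
t 13.93 r 0.056 ang 5.138 Frad -0.4 Ftan -3.12 Fz 8.13 [ 0.575  -0.207   0.0953]
```

The load is building, so the rise has begun at a handle angle of about 4.95. That puts the hump near 6.1 and the dwell near 6.4.

>>> drive_tool:
  series: [-1,-3.7,4.1,0,0,0,0,-1,-3.3,4.4,0,0,0,0,-1,-2.8,4.7,0,0,0,0,-1,0,0,0,0,0,0]

```text
t: 14.42
eef_pos: [0.5878, -0.1994, 0.0953]
tool_rot: [-0.001, 0.172, 0.985, -0.001]
contact_force: [-4.8, -4.3, 7.3]
gripper_width: 0.252
```

```bash
python3 -c "
from arc import *
state()"
```

```text
t 14.43 r 0.0563 ang 5.403 Frad 0.28 Ftan -6.49 Fz 7.3 [ 0.5878 -0.1994  0.0953]
```

>>> drive_tool:
  series: [-1,-2.4,5.0,0,0,0,0,-1,-1.8,5.2,0,0,0,0,-1,-1.3,5.3,0,0,0,0,-1,0,0,0,0,0,0]

```text
t: 14.92
eef_pos: [0.6005, -0.1846, 0.0955]
tool_rot: [0.001, 0.171, 0.985, -0.0]
contact_force: [1.3, 1.0, 6.3]
gripper_width: 0.251
```

```bash
python3 -c "
from arc import *
state()"
```

```text
t 14.93 r 0.0563 ang 5.751 Frad 0.66 Ftan 1.52 Fz 6.33 [ 0.6005 -0.1846  0.0955]
```

>>> drive_tool:
  series: [-1,0,0,0,0,0,0,-1,0,0,0,0,0,0]

```text
t: 15.18
eef_pos: [0.6008, -0.1839, 0.0955]
tool_rot: [0.001, 0.17, 0.985, 0.0]
contact_force: [0.8, 1.2, 4.9]
gripper_width: 0.246
```

```bash
python3 -c "
from arc import *
state();d=cam('scene');rows(5.749,.05,14)
cv2.imwrite('pics/cam1.png',cv2.resize(d['pixels'][120:240,170:310],(700,600),interpolation=cv2.INTER_CUBIC))"
```

```text
t 15.18 r 0.0563 ang 5.764 Frad 0.11 Ftan 1.46 Fz 4.89 [ 0.6008 -0.1839  0.0955]
5.799 [-0.5  2.7]
5.849 [-0.3  2.7]
5.899 [-0.2  2.8]
5.949 [-0.   2.7]
5.999 [0.1 2.8]
6.049 [0.2 2.7]
6.099 [0.4 2.7]
6.149 [0.5 2.8]
6.199 [0.6 2.6]
6.249 [0.8 2.7]
6.299 [0.9 2.6]
6.349 [1.  2.5]
6.399 [1.2 2.5]
6.449 [1.2 2.4]
```

View pics/cam1.png

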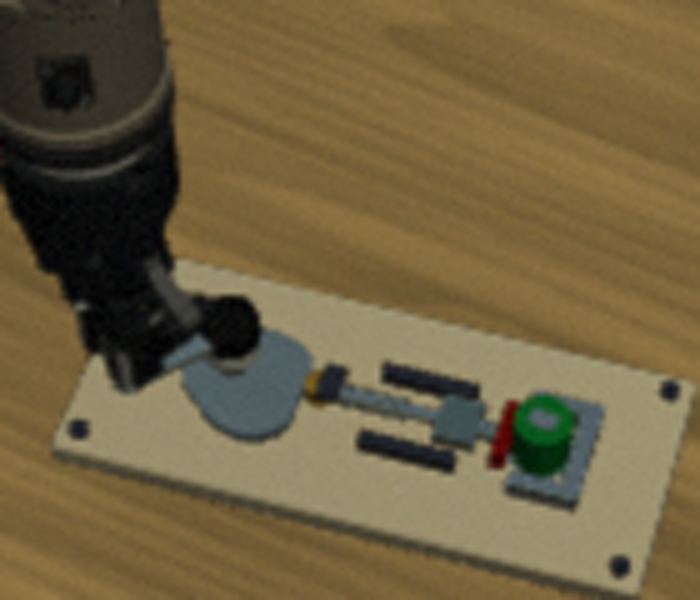

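The jaw (crop 505,435) is now on the specimen (543,430), and the handle pulls slightly ahead. I'll go on in 0.05 rad steps.

>>> drive_tool:
  series: [-1,-0.5,2.7,0,0,0,0,-1,0,0,0,0,0,0]

```text
t: 15.48
eef_pos: [0.6015, -0.1828, 0.0955]
tool_rot: [0.0, 0.171, 0.985, -0.001]
contact_force: [0.1, -2.0, 5.2]
gripper_width: 0.249
```

```bash
python3 -c "
from arc import *
state()"
```

```text
t 15.47 r 0.0564 ang 5.787 Frad 1.04 Ftan -1.67 Fz 5.2 [ 0.6015 -0.1828  0.0955]
```

>>> drive_tool:
  series: [-1,-0.3,2.7,0,0,0,0,-1,0,0,0,0,0,0]

```text
t: 15.72
eef_pos: [0.6024, -0.1812, 0.0955]
tool_rot: [0.0, 0.171, 0.985, -0.001]
contact_force: [-0.0, -2.7, 5.4]
gripper_width: 0.25
```

```bash
python3 -c "
from arc import *
state()"
```

```text
t 15.72 r 0.0564 ang 5.82 Frad 1.18 Ftan -2.44 Fz 5.44 [ 0.6024 -0.1812  0.0955]
```

The readings could mean the dwell with friction, or a point just before the hump. I'll probe backwards, which is safe: climbing the hump in reverse would push the handle forward.

>>> drive_tool:
  series: [-1,0.3,-2.7,0,0,0,0,-1,0.5,-2.7,0,0,0,0,-1,0,0,0,0,0,0]

```text
t: 16.1
eef_pos: [0.6017, -0.1822, 0.0955]
tool_rot: [0.001, 0.17, 0.985, 0.001]
contact_force: [3.3, 4.0, 5.2]
gripper_width: 0.25
```

```bash
python3 -c "
from arc import *
state()"
```

```text
t 16.1 r 0.0563 ang 5.798 Frad 1.05 Ftan 5.03 Fz 5.2 [ 0.6017 -0.1822  0.0955]
```

>>> drive_tool:
  series: [-1,0.7,-2.6,0,0,0,0,-1,0,0,0,0,0,0]

```text
t: 16.35
eef_pos: [0.6008, -0.1837, 0.0956]
tool_rot: [0.002, 0.17, 0.986, 0.001]
contact_force: [4.8, 4.6, 2.9]
gripper_width: 0.25
```

```bash
python3 -c "
from arc import *
state()"
```

```text
t 16.35 r 0.0562 ang 5.767 Frad 1.91 Ftan 6.42 Fz 2.93 [ 0.6008 -0.1837  0.0956]
```

Going back is strongly resisted (+5 to +6 N forward), so we are past the hump. Averaging forward and backward readings gives a pull of about 4 N at 5.767 and 1.3 N at 5.81, so the dwell should begin near 5.83. Forward again, gently.

>>> drive_tool:
  series: [-1,-0.7,2.6,0,0,0,0,-1,-0.5,2.7,0,0,0,0,-1,-0.3,2.7,0,0,0,0,-1,0,0,0,0,0,0]

```text
t: 16.85
eef_pos: [0.6023, -0.1814, 0.0955]
tool_rot: [0.0, 0.171, 0.985, -0.001]
contact_force: [-0.3, -2.7, 6.6]
gripper_width: 0.248
```

```bash
python3 -c "
from arc import *
state()"
```

```text
t 16.85 r 0.0564 ang 5.816 Frad 0.96 Ftan -2.59 Fz 6.59 [ 0.6023 -0.1814  0.0955]
```

>>> drive_tool:
  series: [-1,-0.1,1.4,0,0,0,0,-1,0,0,0,0,0,0]

```text
t: 17.1
eef_pos: [0.6026, -0.1806, 0.0955]
tool_rot: [0.0, 0.172, 0.985, -0.001]
contact_force: [-0.5, -3.7, 6.3]
gripper_width: 0.251
```

```bash
python3 -c "
from arc import *
state()"
```

```text
t 17.1 r 0.0564 ang 5.831 Frad 1.11 Ftan -3.52 Fz 6.26 [ 0.6026 -0.1806  0.0955]
```

>>> drive_tool:
  series: [-1,-0.1,1.4,0,0,0,0,-1,0,0,0,0,0,0]

```text
t: 17.35
eef_pos: [0.6031, -0.1798, 0.0955]
tool_rot: [0.0, 0.172, 0.985, -0.002]
contact_force: [-0.6, -5.2, 7.0]
gripper_width: 0.25
```

```bash
python3 -c "
from arc import *
state()"
```

```text
t 17.35 r 0.0564 ang 5.848 Frad 1.65 Ftan -4.94 Fz 6.97 [ 0.6031 -0.1798  0.0955]
```

>>> drive_tool:
  series: [-1,0,0,0,0,0,0,-1,0,0,0,0,0,0,-1,0,0,0,0,0,0,-1,0,0,0,0,0,0]

```text
t: 17.85
eef_pos: [0.6031, -0.1797, 0.0954]
tool_rot: [0.0, 0.172, 0.985, -0.002]
contact_force: [-1.8, -3.6, 6.5]
gripper_width: 0.252
```

```bash
python3 -c "
from arc import *
state()"
```

```text
t 17.85 r 0.0564 ang 5.849 Frad -0.14 Ftan -4.03 Fz 6.48 [ 0.6031 -0.1797  0.0954]
```

The steady forward load is about −4 N, and the backward one about +6 N. That bracket looks like the dwell with friction. I'll relax the tool to neutral, open a little and see whether the handle stays put.

>>> drive_tool:
  series: [-1,0.2,-2.4,0,0,0,0,-1,0,0,0,0,0,0,-1,0,0,0,0,0,0]

```text
t: 18.23
eef_pos: [0.6029, -0.1802, 0.0955]
tool_rot: [0.0, 0.171, 0.985, -0.001]
contact_force: [0.8, -1.6, 6.6]
gripper_width: 0.249
```

```bash
python3 -c "
from arc import *
state()"
```

```text
t 18.23 r 0.0564 ang 5.84 Frad 1.38 Ftan -1.16 Fz 6.63 [ 0.6029 -0.1802  0.0955]
```

>>> drive_tool:
  series: [-0.45,0,0,0,0,0,0,-0.3,0,0,0,0,0,0,-0.2,0,0,0,0,0,0,-0.1,0,0,0,0,0,0,-0.1,0,0,0,0,0,0]

```text
t: 18.85
eef_pos: [0.6027, -0.1788, 0.0949]
tool_rot: [-0.0, 0.171, 0.985, -0.0]
contact_force: [0.9, -0.4, 0.3]
gripper_width: 0.454
```

```bash
python3 -c "
from arc import *
state();import pickle
d={n:cam(n) for n in('scene','top')};pickle.dump(d,open('d2.pkl','wb'))
a=cv2.resize(d['scene']['pixels'][150:225,185:305],(800,500),interpolation=cv2.INTER_CUBIC)
cv2.imwrite('pics/let.png',a)"
```

```text
t 18.85 r 0.0557 ang 5.862 Frad 0.93 Ftan 0.02 Fz 0.34 [ 0.6027 -0.1788  0.0949]
```

View pics/let.png

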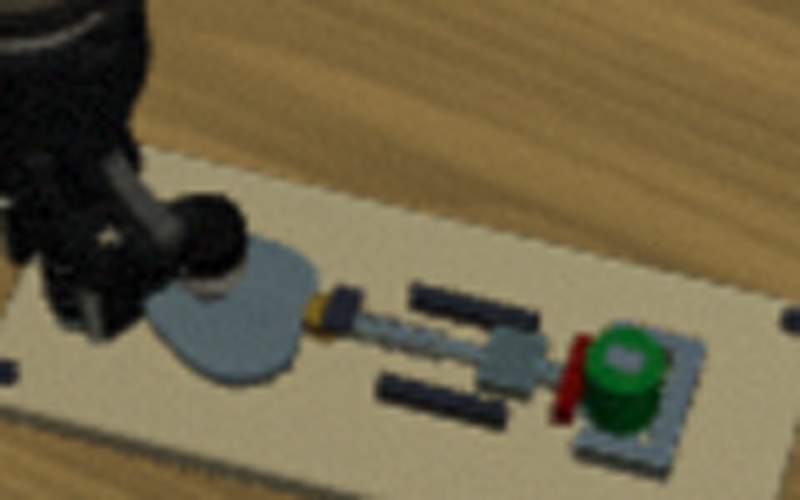

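The handle hasn't sprung back, and the jaw (575,380) is against the specimen, whose top centre is at (625,360). That was my 12th picture, so from here I measure with code. I'll lift clear and find the red cap.

>>> drive_tool:
  series: [-0.1,0,0,-30,0,0,0,-0.1,0,0,-40,0,0,0,-0.1,-30,-10,-40,0,0,0,-0.1,-50,-10,0,0,0,0,-0.1,-50,-10,0,0,0,0,-0.1,0,0,0,0,0,0]

```text
t: 19.7
eef_pos: [0.7167, -0.2528, 0.2037]
tool_rot: [0.0, 0.171, 0.985, -0.001]
contact_force: [-0.2, 0.6, 0.1]
gripper_width: 0.449
```

```bash
cat > meas.py <<'E'
from fit import *
from arc import state
def meas():
    p=fit(1,1).x;c,s=np.cos(p[2]),np.sin(p[2])
    for n in('scene','top'):
        d=cam(n);hsv=cv2.cvtColor(d['pixels'],cv2.COLOR_BGR2HSV);
        m=(cv2.inRange(hsv,(0,150,60),(8,255,255))|cv2.inRange(hsv,(172,150,60),(180,255,255)))
        k,l,st,ce=cv2.connectedComponentsWithStats(m)
        for i in range(1,k):
            if st[i,4]>5:
                w=at(d,ce[i],.108);w2=at(d,ce[i],.03);v=w[:2]-[.5519,-.156]
                if np.linalg.norm(v)<.075: print(n,'cap',st[i],w.round(4),'r',np.linalg.norm(v).round(4),'ang',(np.arctan2(v[1],v[0])%6.2832).round(3))
                f=np.array([[c,s],[-s,c]])@(w2[:2]-p[:2])
                if abs(f[0])<.02 and 0<f[1]<.09: print(n,'jaw',f.round(4),st[i,4])
        m=cv2.inRange(hsv,(50,110,30),(75,255,255));k,l,st,ce=cv2.connectedComponentsWithStats(m)
        for i in range(1,k):
            w=at(d,ce[i],.03);f=np.array([[c,s],[-s,c]])@(w[:2]-p[:2])
            if st[i,4]>30 and abs(f[0])<.03 and .03<f[1]<.12: print(n,'green',f.round(4),st[i])
E
python3 - <<'E'
from meas import *
w=lambda z,u:at(D['scene'],u,z)
p=fit(1,1).x;c,s=np.cos(p[2]),np.sin(p[2])
a=w(.045,(185+625.5/6.667-.5,150+360.5/6.667-.5));print('specimen y',np.array([[c,s],[-s,c]])@(a[:2]-p[:2]))
state();meas()
E
```

```text
specimen y [0.00221898 0.07537596]
t 19.7 r 0.1911 ang 5.752 Frad -0.45 Ftan 0.45 Fz 0.13 [ 0.7167 -0.2528  0.2037]
scene cap [192 182   6   4  21] [ 0.602  -0.1796  0.108 ] r 0.0553 ang 5.843
scene jaw [0.0076 0.0564] 32
scene green [0.0012 0.0761] [273 199  12  16 136]
top green [0.0006 0.0757] [237 205  10  11  44]
```

The specimen is home (y ≈ 75.4 mm), and the released handle stays at about 5.843. To centre it in the dwell, I'll probe with loose fingers, which avoids the grip's friction.

>>> drive_tool:
  series: [-0.1,50,10,0,0,0,0,-0.1,50,10,0,0,0,0,-0.1,30,10,15,0,0,0,-0.1,0,0,0,0,0,0,-0.1,0,0,35,0,0,0,-0.1,0,0,35,0,0,0,-0.1,0,0,22,0,0,0,-0.1,0,0,0,0,0,0,-0.1,0,0,0,0,0,0]

```text
t: 20.92
eef_pos: [0.6037, -0.1792, 0.0993]
tool_rot: [0.001, 0.171, 0.985, -0.0]
contact_force: [0.2, 0.1, -0.5]
gripper_width: 0.45
```

>>> drive_tool:
  series: [-0.1,0,-3,0,0,0,0,-0.1,0,-3,0,0,0,0,-0.1,0,0,0,0,0,0,-0.1,0,0,0,0,0,0]

```text
t: 21.42
eef_pos: [0.6008, -0.1844, 0.0981]
tool_rot: [0.0, 0.171, 0.985, 0.0]
contact_force: [0.7, 0.7, 0.1]
gripper_width: 0.452
```

>>> drive_tool:
  series: [-0.1,0,-2,0,0,0,0,-0.1,0,0,0,0,0,0,-0.1,0,0,0,0,0,0]

```text
t: 21.8
eef_pos: [0.6001, -0.1863, 0.0979]
tool_rot: [-0.0, 0.171, 0.985, 0.0]
contact_force: [0.1, 0.1, -0.6]
gripper_width: 0.449
```

>>> drive_tool:
  series: [-0.1,0,-1,0,0,0,0,-0.1,0,0,0,0,0,0,-0.1,0,0,0,0,0,0]

```text
t: 22.18
eef_pos: [0.5997, -0.1873, 0.098]
tool_rot: [-0.0, 0.171, 0.985, 0.0]
contact_force: [1.2, -0.1, -1.1]
gripper_width: 0.446
```

>>> drive_tool:
  series: [-0.1,0,-1,0,0,0,0,-0.1,0,0,0,0,0,0,-0.1,0,0,0,0,0,0]

```text
t: 22.55
eef_pos: [0.5995, -0.188, 0.098]
tool_rot: [0.0, 0.17, 0.985, 0.0]
contact_force: [0.2, 1.3, 0.4]
gripper_width: 0.45
```

>>> drive_tool:
  series: [-0.1,0,-1,0,0,0,0,-0.1,0,0,0,0,0,0,-0.1,0,0,0,0,0,0]

```text
t: 22.92
eef_pos: [0.5994, -0.1885, 0.098]
tool_rot: [0.0, 0.17, 0.985, 0.0]
contact_force: [1.6, 3.6, 0.9]
gripper_width: 0.458
```

>>> drive_tool:
  series: [-0.1,0,-1,0,0,0,0,-0.1,0,0,0,0,0,0,-0.1,0,0,0,0,0,0]

```text
t: 23.3
eef_pos: [0.5992, -0.1891, 0.098]
tool_rot: [0.0, 0.17, 0.985, 0.001]
contact_force: [1.7, 5.4, -0.4]
gripper_width: 0.454
```

>>> drive_tool:
  series: [-0.1,0,-1,0,0,0,0,-0.1,0,0,0,0,0,0,-0.1,0,0,0,0,0,0]

```text
t: 23.68
eef_pos: [0.599, -0.1899, 0.098]
tool_rot: [0.0, 0.17, 0.985, 0.001]
contact_force: [2.1, 5.9, -0.0]
gripper_width: 0.451
```

```bash
python3 -c "
from meas import *
state();meas()"
```

```text
t 23.68 r 0.058 ang 5.659 Frad -1.73 Ftan 5.97 Fz -0.03 [ 0.599  -0.1899  0.098 ]
scene jaw [0.0078 0.0565] 33
scene green [0.0009 0.0761] [273 199  12  16 136]
top green [0.0005 0.075 ] [237 205  10  11  37]
```

>>> drive_tool:
  series: [-0.1,0,1,0,0,0,0,-0.1,0,0,0,0,0,0,-0.1,0,0,0,0,0,0]

```text
t: 24.15
eef_pos: [0.5989, -0.1898, 0.098]
tool_rot: [0.0, 0.17, 0.985, 0.0]
contact_force: [1.7, 4.4, 0.3]
gripper_width: 0.452
```

>>> drive_tool:
  series: [-0.1,0,1,0,0,0,0,-0.1,0,0,0,0,0,0,-0.1,0,0,0,0,0,0]

```text
t: 24.52
eef_pos: [0.5989, -0.1895, 0.098]
tool_rot: [-0.0, 0.171, 0.985, -0.0]
contact_force: [1.5, 2.1, 1.0]
gripper_width: 0.451
```

>>> drive_tool:
  series: [-0.1,0,1,0,0,0,0,-0.1,0,0,0,0,0,0,-0.1,0,0,0,0,0,0]

```text
t: 24.9
eef_pos: [0.599, -0.1889, 0.0979]
tool_rot: [-0.0, 0.171, 0.985, -0.0]
contact_force: [0.0, -0.2, -0.5]
gripper_width: 0.451
```

>>> drive_tool:
  series: [-0.1,0,1,0,0,0,0,-0.1,0,0,0,0,0,0,-0.1,0,0,0,0,0,0]

```text
t: 25.28
eef_pos: [0.5997, -0.1873, 0.098]
tool_rot: [-0.0, 0.171, 0.985, -0.0]
contact_force: [0.2, 0.2, 0.2]
gripper_width: 0.447
```

Loose pushing shows that the handle resists both ways by about 4–5 N and stays where it is left, so it holds itself. I'll check the follower head's travel between 5.764 and now, comparing the saved frames with subpixel registration.

Run:
```python
from h import *
import pickle
A=cv2.resize(cv2.imread('pics/cam1.png'),(140,120),interpolation=cv2.INTER_AREA)  # scene[120:240,170:310] @5.764
full=lambda im:im[120:240,170:310]
B=full(pickle.load(open('d2.pkl','rb'))['scene']['pixels'])
fr=[full(cam('scene')['pixels']).astype(np.float32) for _ in range(12)];C=np.mean(fr,0)
g=lambda im:cv2.cvtColor(im.astype(np.float32),cv2.COLOR_BGR2GRAY)
d=proj(bot.read_camera('scene'),[[.535,-.073,.03],[.533,-.063,.03]]);print('px per cm +y',d[1]-d[0])
def sh(a,b,c,h=7):
    x,y=c;P=lambda i:np.ascontiguousarray(g(i)[y-h:y+h,x-h:x+h])
    W=np.eye(2,3,dtype=np.float32)
    try: cc,W=cv2.findTransformECC(P(a),P(b),W,cv2.MOTION_TRANSLATION,(3,200,1e-6),None,1);return W[:,2].round(3),round(cc,3)
    except Exception as e: return 'fail'
for nm,c in(('head',(66,77)),('jaw+spec',(103,87)),('spec',(108,84)),('bolt',(133,78)),('guide',(86,76))):
    print(nm,'A->B',sh(A,B,c),'A->C',sh(A,C,c),'B->C',sh(B,C,c))
```

```text
px per cm +y [3.96113802 0.97205549]
head A->B (array([ 0.04 , -0.024], dtype=float32), 0.987) A->C (array([-0.003, -0.004], dtype=float32), 0.992) B->C (array([-0.048,  0.003], dtype=float32), 0.995)
jaw+spec A->B (array([-0.033, -0.006], dtype=float32), 0.996) A->C (array([-0.009, -0.003], dtype=float32), 0.998) B->C (array([-0.02 ,  0.004], dtype=float32), 0.999)
spec A->B (array([-0.03 , -0.026], dtype=float32), 0.997) A->C (array([ 0.027, -0.026], dtype=float32), 0.998) B->C (array([0.015, 0.014], dtype=float32), 0.998)
bolt A->B (array([0.017, 0.003], dtype=float32), 0.996) A->C (array([0.01 , 0.003], dtype=float32), 0.997) B->C (array([-0.006,  0.001], dtype=float32), 0.998)
guide A->B (array([0.009, 0.026], dtype=float32), 0.997) A->C (array([0.015, 0.017], dtype=float32), 0.998) B->C (array([ 0.028, -0.004], dtype=float32), 0.999)
```

The follower head moved less than 0.1 mm over 5.76–5.84. That is flat, so it's the dwell, or just possibly the crown of the hump. A small forward step while watching the head will tell them apart, and stays well short of crushing.

>>> drive_tool:
  series: [-0.1,0.5,3.5,1,0,0,0,-0.1,0,3,1,0,0,0,-0.1,0,0,0,0,0,0,-1,0,0,0,0,0,0,-1,0,0,0,0,0,0,-1,0,0,0,0,0,0,-1,0,0,0,0,0,0]

```text
t: 26.8
eef_pos: [0.6014, -0.1812, 0.0961]
tool_rot: [0.0, 0.171, 0.985, -0.0]
contact_force: [-0.8, -0.1, 1.6]
gripper_width: 0.249
```

```bash
cat > head.py <<'E'
from arc import *
def avg(n=6): return np.mean([bot.read_camera('scene')['pixels'][120:240,170:310].astype(np.float32) for _ in range(n)],0)
def g(im): return cv2.cvtColor(im.astype(np.float32),cv2.COLOR_BGR2GRAY)
def sh(a,b,c=(66,77),h=7):
    x,y=c;P=lambda i:np.ascontiguousarray(g(i)[y-h:y+h,x-h:x+h])
    cc,W=cv2.findTransformECC(P(a),P(b),np.eye(2,3,dtype=np.float32),cv2.MOTION_TRANSLATION,(3,200,1e-6),None,1);return W[:,2].round(3),round(cc,3)
def run():
    b=avg();ref=np.load('ref.npy');v,cc=sh(ref,b);print('head +y mm',round(float(v@[3.961,.972]/(3.961**2+.972**2)*10),2),v,cc,'guide',sh(ref,b,(86,76))[0]);state()
E
python3 - <<'E'
from head import *
state();np.save('ref.npy',avg(8));state()
H=cv2.resize(cv2.imread('pics/hand.png'),(140,120),interpolation=cv2.INTER_AREA);R_=np.load('ref.npy')
# head translation idle->now by template matching, upsampled
u=lambda i:cv2.resize(g(i),None,fx=8,fy=8,interpolation=cv2.INTER_CUBIC)
t=u(R_)[70*8:84*8,61*8:71*8];m=cv2.matchTemplate(u(H),t,cv2.TM_CCOEFF_NORMED);_,s,_,l=cv2.minMaxLoc(m);print('idle head shift px',(61-l[0]/8,70-l[1]/8),s)
E
```

```text
t 26.8 r 0.0555 ang 5.813 Frad -0.71 Ftan -0.47 Fz 1.61 [ 0.6014 -0.1812  0.0961]
t 27.2 r 0.0555 ang 5.814 Frad -0.72 Ftan -0.53 Fz 1.19 [ 0.6014 -0.1811  0.096 ]
idle head shift px (4.625, 1.125) 0.9782655239105225
```

>>> drive_tool:
  series: [-1,-0.4,2.7,0,0,0,0,-1,-0.2,1.4,0,0,0,0,-1,0,0,0,0,0,0]

```text
t: 27.58
eef_pos: [0.6025, -0.1791, 0.096]
tool_rot: [-0.0, 0.171, 0.985, -0.001]
contact_force: [-2.9, -3.0, 2.2]
gripper_width: 0.244
```

```bash
python3 -c "
from head import *
state();run()"
```

```text
t 27.57 r 0.0556 ang 5.855 Frad -1.41 Ftan -3.93 Fz 2.19 [ 0.6025 -0.1791  0.096 ]
head +y mm 0.07 [0.021 0.03 ] 0.996 guide [0.023 0.007]
t 27.88 r 0.0556 ang 5.856 Frad -0.08 Ftan -4.29 Fz 2.22 [ 0.6025 -0.179   0.096 ]
```

>>> drive_tool:
  series: [-1,-0.2,1.5,0,0,0,0,-1,-0.1,1.0,0,0,0,0,-1,0,0,0,0,0,0]

```text
t: 28.25
eef_pos: [0.6034, -0.177, 0.0959]
tool_rot: [-0.001, 0.171, 0.985, -0.001]
contact_force: [-3.0, -3.7, 4.1]
gripper_width: 0.244
```

```bash
python3 -c "
from head import *
state();run()"
```

```text
t 28.25 r 0.0557 ang 5.896 Frad -1.4 Ftan -4.52 Fz 4.1 [ 0.6034 -0.177   0.0959]
head +y mm 0.11 [0.043 0.017] 0.992 guide [0.029 0.014]
t 28.55 r 0.0557 ang 5.896 Frad -0.97 Ftan -5.51 Fz 2.81 [ 0.6034 -0.177   0.096 ]
```

From 5.76 to 5.90 the head stays flat within about 0.1 mm (≈0.3 N) and never descends, so this is the dwell. I'll ease back towards its middle, then release and check.

>>> drive_tool:
  series: [-1,0.3,-3,0,0,0,0,-1,0.4,-3,0,0,0,0,-1,0,0,0,0,0,0,-1,0,0,0,0,0,0]

```text
t: 29.05
eef_pos: [0.6025, -0.1789, 0.096]
tool_rot: [0.0, 0.17, 0.985, 0.001]
contact_force: [2.1, 5.4, 2.6]
gripper_width: 0.251
```

```bash
python3 -c "
from head import *
state()"
```

```text
t 29.05 r 0.0556 ang 5.858 Frad -0.36 Ftan 5.78 Fz 2.59 [ 0.6025 -0.1789  0.096 ]
```

>>> drive_tool:
  series: [-1,0.1,-1,0,0,0,0,-1,0,0,0,0,0,0,-1,-0.3,2.5,0,0,0,0,-1,0,0,0,0,0,0,-0.4,0,0,0,0,0,0,-0.2,0,0,0,0,0,0,-0.1,0,0,0,0,0,0,-0.1,0,0,0,0,0,0,-0.1,0,0,-30,0,0,0,-0.1,0,0,-40,0,0,0,-0.1,-30,-10,-40,0,0,0,-0.1,-50,-10,0,0,0,0]

```text
t: 30.55
eef_pos: [0.6734, -0.2257, 0.211]
tool_rot: [0.003, 0.17, 0.985, -0.0]
contact_force: [0.5, -0.4, -0.5]
gripper_width: 0.452
```

>>> drive_tool:
  series: [-0.1,-50,-10,0,0,0,0,-0.1,0,0,0,0,0,0,-0.1,0,0,0,0,0,0]

```text
t: 30.92
eef_pos: [0.7143, -0.2509, 0.2053]
tool_rot: [-0.001, 0.171, 0.985, 0.0]
contact_force: [0.0, 0.1, 0.0]
gripper_width: 0.452
```

```bash
python3 -c "
from head import *
from meas import meas
run();meas()
H=bot.get_obs();print(H['joint_vel'].round(4))"
```

```text
head +y mm 0.08 [0.03  0.011] 0.996 guide [0.002 0.003]
t 31.23 r 0.1882 ang 5.756 Frad -0.89 Ftan -0.21 Fz -0.34 [ 0.7146 -0.2506  0.2065]
scene cap [192 182   6   5  23] [ 0.6025 -0.1793  0.108 ] r 0.0557 ang 5.852
scene jaw [0.0076 0.0564] 32
scene green [0.0012 0.0758] [273 199  12  16 139]
[ 0.0031  0.0037  0.0007 -0.0043 -0.0012  0.0002 -0.    ]
```

```bash
python3 -c "
from station import bot
print(bot.hand_in())"
```

```text
the job is handed in; nothing more can be done
None
```

I stood the smaller green specimen in the nest and cranked the clamp over the hump into the dwell. I then let go, backed the gripper clear and handed the job in at about 31 s; no verdict was reported.

**Last checks:**
- **Specimen:** it measures home in the nest, at fixture x about 1 mm and y about 76 mm by image (75 ± 3 mm is required). It looked upright with the jaw on it in the last picture I viewed.
- **Crank:** the handle stays put with the gripper away, at a crank angle of about 5.85 rad (world frame).
- **Dwell:** the follower position was flat within about 0.1 mm from 5.76 to 5.90 rad, so I believe it sits in the dwell. I could not measure the jaw force itself.
- **Other things:** I saw no contact with anything else on the bench, but I did not re-measure the other items at the end.

**What disagreed:** the task says the handle goes slack in the dwell. I felt about 4–5 N of friction in both directions instead. The dwell finding therefore rests on three things:
- the follower position stayed flat;
- the load dropped from −6.5 N to about zero on the way over the hump;
- the crank held by itself after release, twice.

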